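Fill one adapter tray and stack the emptied one

ROBOT

A 6-joint arm with a two-finger parallel gripper is mounted at the origin on a cart in front of the work surface, level with it; the furniture and walls round the work are solid. World frame = base frame: x ahead of the robot, y to its left, z up, the work surface at z = 0. Lengths are in m, angles in rad, forces in N, time in s.
With the tool pointing down it reaches from about 0.35 to 0.975 m from the base axis. Payload 4.9 kg.
Tool frame: the origin (TCP) lies midway between the tips of the shut fingers; the grasp point (between the pads) lies 19 mm behind it; z points along the fingers, y is the line along which they close (so a half turn about z gives the same grasp; the last joint's range is limited). The gripper opens to 85 mm and grips with 20 to 120 N. Pads are 22 mm wide; open, the fingers measure 114 mm over their backs; the gripper's body (76 mm by 85 mm) begins 54 mm behind the grasp point. The pads swing forward as they close: fully open they stand 13 mm farther back than shut.
Start: joints at [1.209, 0.053, 1.613, -0, 1.476, -0.119], TCP at [0.15, 0.607, 0.231] pointing down, gripper open.
Joint ranges: [-3.01, 3.01], [-1.01, 2.22], [0.06, 2.58], [-1.02, 4.17], [0.09, 2.62], [-3.14, 3.14]. Speed limits (rad/s): [2.57, 2.57, 3.14, 3.14, 3.14, 3.14].

INTERFACE

Orientations are given as a unit quaternion [w, x, y, z].
In Python, from plant import * gives the robot as it stands.
- The arm moves only by the tool jog_arm, never from a script. Its argument "targets" is a list of rows, each a list of 3 entries, a list of its own where there are three numbers: the shift along the tool's x, y, z in units of 25 mm (1.0 is 25 mm), then the turn, a rotation vector about the tool's x, y, z in units of 8 degrees (1.0 is 8 degrees), then the opening in per cent of the stroke, from 0 (shut) to 100 (fully open). A call has 1 to 8 rows; each row is the pose to reach, as a shift and turn from the pose commanded when the call began, along the tool's axes at that moment; what a row does not reach only later rows make up. A row lasts 1/8 s, in which the tool goes at most 62.5 mm and 10.7 degrees, less where a joint would pass 70% of its speed; a pose out of reach is approached as far as the arm can. A call with a gripper value outside its range is refused whole. The fingers move at their own pace and stop on an object; the grip force is fixed at half the most. Time passes only in rows, so rows that repeat a pose let the fingers close. It gives the time, the measured TCP pose, the force, the opening and the grip force at its end, in the units of the state.
- state(): the state, without advancing time (a new reading comes with each control period).
- grab_frame(name): name is "scene" or "top"; returns (picture, depth): 480x640x3 uint8, red, green, blue; 480x640 float32, m along the optical axis (not along the pixel's ray), 0 where there is no reading.
- camera_params(name): a dict with "fovy" (degrees; the focal length in pixels is half the picture's height over the tangent of half this angle, whatever the lens; pixels are square), "cx", "cy" (the principal point, pixels), "dist" ([k1, k2, p1, p2, k3] as OpenCV has them; the pictures are not rectified), "rvec" (rotation vector, rad) and "tvec" (3), from world to camera coordinates, as OpenCV has them. Camera axes: x right, y down, z forward; pixel columns grow to the right and rows downward; lengths in m; the calibration is good to about 2 mm. A picture is of the moment at which its call begins. camera_params takes no time and is no camera call.
- job_done(): hands the job in; it is judged then, once.
The state is a dict: "time": time; "joint_pos": joint angles; "joint_vel": joint speeds; "joint_efforts": joint torques, N m; "tool_pos": TCP position; "tool_rot": TCP orientation; "contact_force": force on the tool from outside, world axes, zero at the start; "ft_torque": the same for the moment, N m; "gripper_width": opening from 0.0 (shut) to 1.0 (fully open); "grasp_force": force on a finger pad.
Only numpy, scipy, OpenCV 4.12 (cv2) and the standard library are available. Lean on these libraries where they do the work, as an engineer would, in place of code of your own. Each camera call takes 0.05 s, during which the arm holds its last target. There are 200 camera calls.

TASK

Three blue trays lie on the bench: one holds two black adapters, one holds a single adapter, one is empty. Move the single adapter into the free pocket of the tray that holds two, lying flat and lengthwise like the others, and then stack the tray you have emptied squarely on top of the tray that was empty from the start. Leave the filled tray and the bottom tray where they stand, with all three adapters in their pockets.

Things in the scene. Friction and masses are not known exactly. Their poses are not given: they have to be found in the camera images.
- tray_two: Blue tray, one row of 3 pockets, 50 x 222 mm, 14 high, 0.14 kg (+-20 %), flat underside. Origin: centre of underside; y along the row, x across. Walls and floor 3 mm; pockets 44 x 70 mm, centres at y = -73, 0, +73. Pinch across the 50 mm width at mid-length. Starts with adapters at y = -73 and 0; the pocket at y = +73 (end farther from the robot) is free.
- tray_one: Blue tray, one row of 3 pockets, 50 x 222 mm, 14 high, 0.14 kg (+-20 %), flat underside. Origin: centre of underside; y along the row, x across. Walls and floor 3 mm; pockets 44 x 70 mm, centres at y = -73, 0, +73. Pinch across the 50 mm width at mid-length. Starts with one adapter, in its middle pocket; to be emptied and stacked.
- tray_none: Blue tray, one row of 3 pockets, 50 x 222 mm, 14 high, 0.14 kg (+-20 %), flat underside. Origin: centre of underside; y along the row, x across. Walls and floor 3 mm; pockets 44 x 70 mm, centres at y = -73, 0, +73. Pinch across the 50 mm width at mid-length. Starts empty; the emptied tray goes on its rim, rows parallel, either end first. A tall paper bag stands behind the trays.
- adapter_last: Black wall adapter, pale panel on top, 32 x 64 x 26 mm with prongs, 0.07 kg. Origin: centre of the 32 x 64 outline, on the underside; y along its length (prongs at +y). The block to pinch is 32 mm wide, y = -32 to +20 mm. Lies along the tray's row, top 15 mm above the rim. The single one, at the start in the middle pocket of tray_one; to be moved.
- adapter_near: Black wall adapter, pale panel on top, 32 x 64 x 26 mm with prongs, 0.07 kg. Origin: centre of the 32 x 64 outline, on the underside; y along its length (prongs at +y). The block to pinch is 32 mm wide, y = -32 to +20 mm. Lies along the tray's row, top 15 mm above the rim. Starts and stays in the pocket at y = -73 mm of tray_two.
- adapter_mid: Black wall adapter, pale panel on top, 32 x 64 x 26 mm with prongs, 0.07 kg. Origin: centre of the 32 x 64 outline, on the underside; y along its length (prongs at +y). The block to pinch is 32 mm wide, y = -32 to +20 mm. Lies along the tray's row, top 15 mm above the rim. Starts and stays in the middle pocket of tray_two.
Mind the look-alikes: they are no part of the job. What is shaped like the adapter_near but orange or red is not meant.

How it is judged:
On the way, in this order (a step that is already met when the one before it is completed fails the run):
1. the single adapter lies flat in the free pocket, the other two still in theirs (x of adapter_near in the frame of tray_two between -0.012 and 0.012 m and y of adapter_near in the frame of tray_two between -0.093 and -0.053 m and z of adapter_near in the frame of tray_two between 0 and 0.006 m and angle between each of adapter_near, adapter_mid, adapter_last's own z axis and vertical below 0.17 rad and x of adapter_mid in the frame of tray_two between -0.012 and 0.012 m and y of adapter_mid in the frame of tray_two between -0.02 and 0.02 m and z of adapter_mid in the frame of tray_two between 0 and 0.006 m and x of adapter_last in the frame of tray_two between -0.012 and 0.012 m and y of adapter_last in the frame of tray_two between 0.053 and 0.093 m and z of adapter_last in the frame of tray_two between 0 and 0.006 m and angle between tray_two's own z axis and vertical below 0.1 rad), for 0.2 s.
2. the emptied tray lies squarely on the empty tray (x of tray_one in the frame of tray_none between -0.02 and 0.02 m and y of tray_one in the frame of tray_none between -0.02 and 0.02 m and z of tray_one in the frame of tray_none between 0.01 and 0.018 m and angle between the y axis of tray_one and the y axis of tray_none, either way round below 0.175 rad and angle between each of tray_one, tray_none's own z axis and vertical below 0.1 rad), for 0.2 s.
At the end, for the whole second after the job is handed in: All three adapters lie flat on the pocket floors of tray_two (origins within 12 mm across, 20 mm along of pocket centres, 10 degrees); tray_one lies level on tray_none within 20 mm each way and 10 degrees; tray_two and tray_none are level, within 40 mm of their starts; all at rest (all of step 1 and all of step 2 and distance of each of tray_two, tray_none from where it was at the start of the episode below 0.04 m and linear speed of each of adapter_last, tray_one, tray_two, tray_none below 0.02 m/s); the robot touches nothing.
It also fails if it takes over 51 s, if anything falls off the work surface, if the arm or the gripper's body presses on something with over 40 N, if the wrist force passes 120 N, or if a joint passes its speed limit or range.

## Working session

There is one attempt and no reset: what is moved stays moved. The work goes in short steps, Python scripts to look and compute and a tool call to move; the robot and the scene stay as the last step left them, time stands still between calls to the robot, and variables do not carry over. Pictures are saved under pics/ and viewed, at most 10 in all, crops included, and the job is handed in when it is done.

Besides the shell and the picture viewer there is one more tool, called after "Request:" by a JSON object that holds its "op" and its "data". jog_arm: Moves the arm, as the interface text tells. Its arguments: {"type":"object","properties":{"targets":{"type":"array"}},"required":["targets"]}

```bash
mkdir -p pics; ls; cat > h.py <<'E'
from plant import *
import numpy as np, cv2
def K(n):
    p=camera_params(n); f=240/np.tan(np.radians(p["fovy"])/2)
    R=cv2.Rodrigues(np.array(p["rvec"],float))[0]
    return np.array([[f,0,p["cx"]],[0,f,p["cy"]],[0,0,1]]),np.array(p["dist"],float),R,np.array(p["tvec"],float).ravel()
def onplane(n,uv,z):
    k,d,R,t=K(n); q=cv2.undistortPoints(np.array(uv,float).reshape(-1,1,2),k,d).reshape(-1,2)
    r=np.c_[q,np.ones(len(q))]@R; c=-R.T@t
    return c+r*((z-c[2])/r[:,2])[:,None]
def cloud(n,depth):
    k,d,R,t=K(n); v,u=np.nonzero(depth>0); uv=np.c_[u,v].astype(float)
    q=cv2.undistortPoints(uv.reshape(-1,1,2),k,d).reshape(-1,2)
    P=np.zeros(depth.shape+(3,)); P[v,u]=(np.c_[q,np.ones(len(q))]*depth[v,u][:,None]-t)@R
    return P
def save(n,a): cv2.imwrite("pics/"+n,a[:,:,::-1])
E
python3 - <<'E'
from h import *
for n in("scene","top"):
    a,d=grab_frame(n); save(n+"0.png",a); np.savez(n+"0",a=a,d=d)
    k,_,R,t=K(n); print(n,-R.T@t,R[2],k[0,0])
s=state(); print(s["tool_pos"],s["tool_rot"],s["time"])
E
```

```text
pics
scene [-0.19787317 -0.56200938  0.74116274] [ 0.61254006  0.33867398 -0.71420909] 486.1361048593795
top [ 0.33500989 -0.22998458  0.87790162] [ 0.04749512  0.00452    -0.99886124] 434.9998776415994
[0.1500602  0.60612943 0.23016456] [-2.23598087e-04  1.21096345e-01  9.92640317e-01 -9.09163314e-04] 0.1
```

View pics/scene0.png

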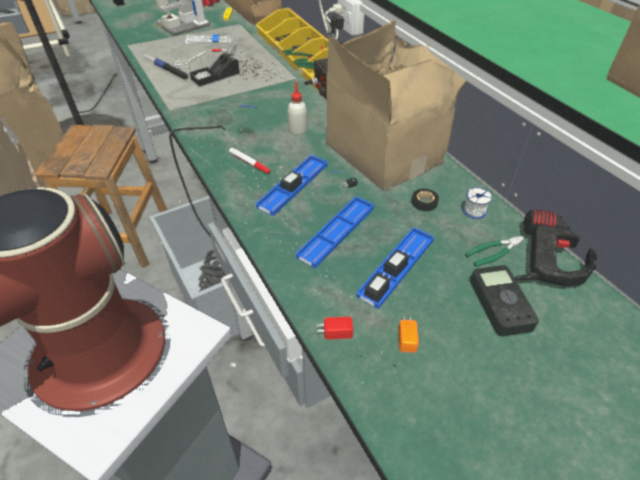

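View pics/top0.png

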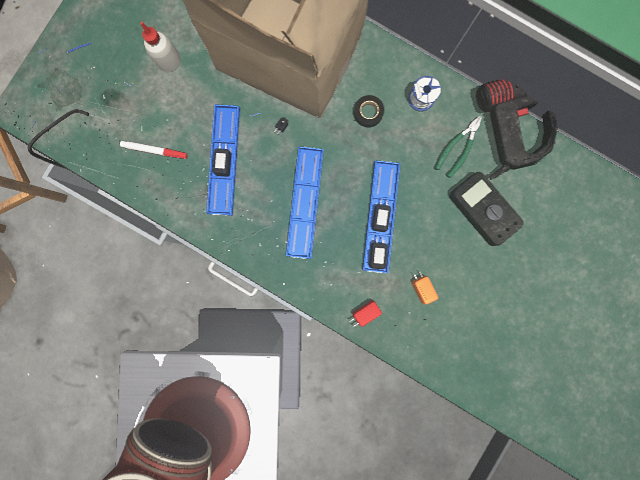

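The top view shows three trays: left (223,160) with one adapter at (221,161), which is tray_one; middle (305,203), empty, which is tray_none; right (380,217) with adapters at (381,216) and (378,255), which is tray_two. The red (366,313) and orange (425,289) blocks and the small black object at (281,125) are look-alikes outside any tray, so I leave them alone.

```bash
cat >> h.py <<'E'
def trays(a,zs=(.014,)*3,lim=300):
    hsv=cv2.cvtColor(a,cv2.COLOR_RGB2HSV); m=cv2.inRange(hsv,(105,130,90),(125,255,255))
    m=cv2.morphologyEx(m,cv2.MORPH_CLOSE,np.ones((5,5)))
    out=[]
    for c in cv2.findContours(m,cv2.RETR_EXTERNAL,cv2.CHAIN_APPROX_NONE)[0]:
        if cv2.contourArea(c)<lim: continue
        w=onplane("top",c.reshape(-1,2),.014)[:,:2]
        r=cv2.minAreaRect((w*1000).astype(np.float32)); b=cv2.boxPoints(r)
        e=max((b[1]-b[0],b[2]-b[1]),key=np.linalg.norm); e=e*np.sign(e[0])
        out.append((c.reshape(-1,2).mean(0).round(),np.round(r[0],1),np.round(r[1],1),np.round(np.degrees(np.arctan2(e[1],e[0])),1)))
    return out
E
python3 - <<'E'
from h import *
z=np.load("top0.npz"); a,d=z["a"],z["d"]
for t in trays(a): print(*t)
P=cloud("top",d)
# adapters: dark/pale pts with z>0.02 near the trays
ok=(P[...,2]>.020)&(P[...,2]<.045)
for (u,v) in ((221,161),(381,216),(378,255)):
    w=np.zeros_like(ok); w[v-22:v+23,u-18:u+19]=1
    q=P[ok&w]; r=cv2.minAreaRect((q[:,:2]*1000).astype(np.float32)); print(u,v,len(q),np.median(q[:,2]),q[:,2].max(),r,q[:,:2].mean(0))
    g=a.min(2)>150; q=onplane("top",np.argwhere(g&w.astype(bool))[:,::-1],.029); r=cv2.minAreaRect((q[:,:2]*1000).astype(np.float32)); print("  panel",r)
print(onplane("top",[(223,240)],0))
cv2.imwrite("pics/crop.png",cv2.resize(a[90:280,195:410,::-1],None,fx=3.5,fy=3.15,interpolation=cv2.INTER_CUBIC))
E
```

```text
[381. 216.] [ 433.8 -356.9] [ 51.2 221.3] -5.5
[304. 202.] [ 459.1 -203.2] [ 51.  221.3] -5.3
[223. 160.] [541.9 -37.6] [ 51.4 222.4] -2.3
221 161 406 0.029160201990597545 0.03388440859720852 ((540.5780029296875, -35.07390594482422), (31.296382904052734, 61.137882232666016), 88.07888793945312) [ 0.53491942 -0.03622246]
  panel ((530.4659423828125, -28.818632125854492), (79.83126068115234, 53.379608154296875), 1.6630915403366089)
381 216 404 0.029049237606646534 0.034310446965464335 ((427.2176513671875, -354.7748107910156), (31.231504440307617, 73.71429443359375), 81.07415008544922) [ 0.42936704 -0.35456726]
  panel ((432.0491943359375, -354.3019104003906), (25.16734504699707, 90.28398132324219), 84.02757263183594)
378 255 405 0.028937017004228564 0.033804455244845884 ((359.7513427734375, -350.61468505859375), (30.639440536499023, 60.23560333251953), 85.53268432617188) [ 0.35503636 -0.34945274]
  panel ((355.1995849609375, -339.8438415527344), (42.469417572021484, 71.89509582519531), 84.01184844970703)
[[ 0.38023704 -0.03997163  0.        ]]
```

View pics/crop.png

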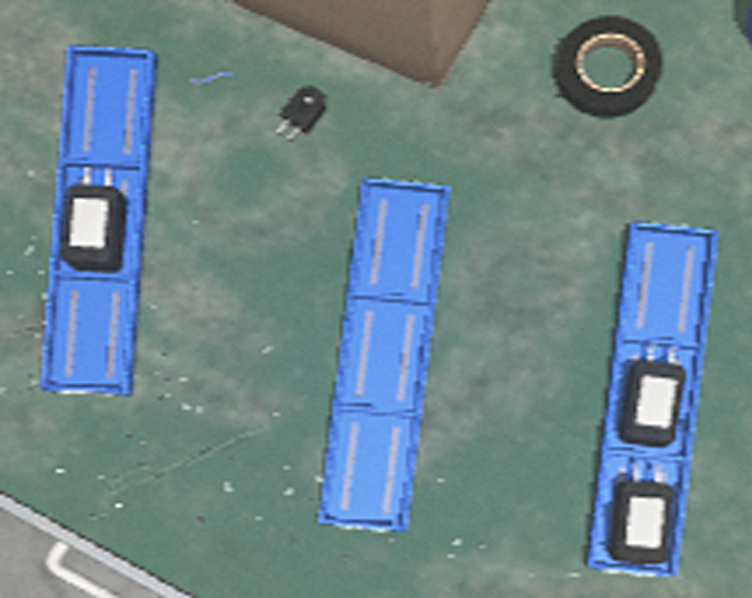

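```bash
cat >> h.py <<'E'
from scipy.spatial.transform import Rotation as Ro
def go(x,y,z,yaw):  # yaw: row direction deg; tool x points back along the row
    s=state(); w,a,b,c=s["tool_rot"]; R=Ro.from_quat([a,b,c,w])
    g=np.radians(yaw); T=Ro.from_matrix(np.array([[-np.cos(g),np.sin(g),0],[-np.sin(g),-np.cos(g),0],[0,0,1]])@np.diag([1,-1,-1]))
    dp=R.inv().apply(np.array([x,y,z])-s["tool_pos"]); rv=(R.inv()*T).as_rotvec()
    return "shift %s turn %s"%(np.round(dp/.025,2),np.round(np.degrees(rv)/8,2))
E
python3 - <<'E'
from h import *
print(go(.535,-.036,.10,-2.3)); s=state(); print(s["time"],s["joint_pos"])
P=cloud("top",np.load("top0.npz")["d"]).reshape(-1,3); P=P[(P[:,2]>.05)&(P[:,0]<.9)&(P[:,0]>.3)&(abs(P[:,1])<.45)]
for y in np.arange(-.4,.4,.05):
    q=P[abs(P[:,1]-y)<.025]; print(round(y,2),q[:,0].min().round(3) if len(q) else None,q[:,2].max().round(2) if len(q) else None)
E
```

```text
shift [-21.12 -21.22   5.24] turn [-0.01 -0.   -1.45]
0.1 [ 1.20899416e+00  5.32960476e-02  1.61418710e+00  1.40022425e-06
  1.47598201e+00 -1.19013634e-01]
-0.4 0.66 0.15
-0.35 0.817 0.11
-0.3 0.724 0.2
-0.25 0.629 0.25
-0.2 0.626 0.28
-0.15 0.646 0.28
-0.1 0.671 0.28
-0.05 0.699 0.28
-0.0 0.725 0.23
0.05 0.725 0.11
0.1 0.722 0.14
0.15 None None
0.2 None None
0.25 None None
0.3 None None
0.35 None None
```

Request:
{"op": "jog_arm", "data": {"targets": [[[-21.1,-21.2,2],[0,0,-1.45],100],[[-21.1,-21.2,2],[0,0,-1.45],100],[[-21.1,-21.2,2],[0,0,-1.45],100],[[-21.1,-21.2,2],[0,0,-1.45],100],[[-21.1,-21.2,2],[0,0,-1.45],100],[[-21.1,-21.2,2],[0,0,-1.45],100],[[-21.1,-21.2,2],[0,0,-1.45],100],[[-21.1,-21.2,2],[0,0,-1.45],100]]}}

```text
time: 1.1
tool_pos: [0.4073, 0.1769, 0.1976]
tool_rot: [0.0, 0.02, 1.0, 0.0]
contact_force: [0.5, 1.0, -0.0]
gripper_width: 0.999
grasp_force: 0.0
```

```bash
python3 -c "
from h import *
print(go(.535,-.036,.08,-2.3))"
```

```text
shift [-5.45 -8.31  4.7 ] turn [ 0.  0. -0.]
```

Request:
{"op": "jog_arm", "data": {"targets": [[[-5.4,-8.3,2],[0,0,0],100],[[-5.4,-8.3,3],[0,0,0],100],[[-5.4,-8.3,4],[0,0,0],100],[[-5.4,-8.3,4.7],[0,0,0],100],[[-5.4,-8.3,4.7],[0,0,0],100],[[-5.4,-8.3,4.7],[0,0,0],100],[[-5.4,-8.3,4.7],[0,0,0],100]]}}

```text
time: 1.98
tool_pos: [0.5333, -0.0335, 0.0808]
tool_rot: [0.0, 0.02, 1.0, 0.0]
contact_force: [0.3, -0.3, 0.5]
gripper_width: 0.998
grasp_force: 0.0
```

```bash
python3 -c "
from h import *
print(go(.535,-.036,.015,-2.3))
a,d=grab_frame('scene'); cv2.imwrite('pics/s1.png',cv2.resize(a[120:270,210:410,::-1],None,fx=4,fy=4))"
```

```text
shift [-0.07 -0.1   2.63] turn [0. 0. 0.]
```

View pics/s1.png

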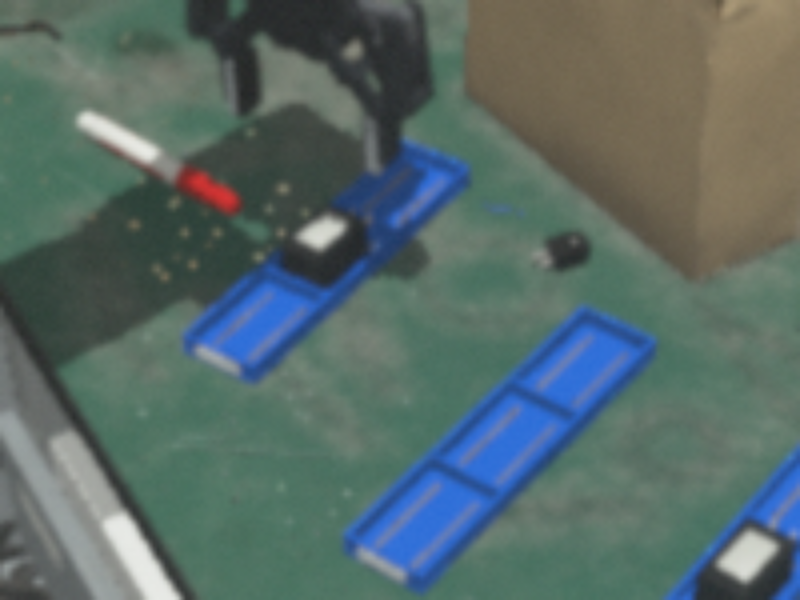

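The gripper hangs above the adapter (325,245 in the crop), fingers at (240,95) and (380,160) straddling it. Descending and closing next.

Request:
{"op": "jog_arm", "data": {"targets": [[[-0.05,-0.1,1.3],[0,0,0],100],[[-0.05,-0.1,2.2],[0,0,0],80],[[-0.05,-0.1,2.6],[0,0,0],60],[[-0.05,-0.1,2.6],[0,0,0],40],[[-0.05,-0.1,2.6],[0,0,0],10],[[-0.05,-0.1,2.6],[0,0,0],10],[[-0.05,-0.1,2.6],[0,0,0],10],[[-0.05,-0.1,2.6],[0,0,0],10]]}}

```text
time: 3.02
tool_pos: [0.5353, -0.0366, 0.0164]
tool_rot: [0.001, 0.02, 1.0, -0.0]
contact_force: [-1.4, 1.2, 5.0]
gripper_width: 0.355
grasp_force: 61.7
```

Request:
{"op": "jog_arm", "data": {"targets": [[[0,0,-0.5],[0,0,0],10],[[0,0,-1.2],[0,0,0],10],[[0,0,-2.2],[0,0,0],10],[[0,0,-3.2],[0,0,0],10],[[0,0,-3.2],[0,0,0],10],[[0,0,-3.2],[0,0,0],10]]}}

```text
time: 3.78
tool_pos: [0.5341, -0.0364, 0.095]
tool_rot: [-0.0, 0.02, 1.0, 0.0]
contact_force: [0.3, 0.0, -0.5]
gripper_width: 0.361
grasp_force: 61.1
```

```bash
python3 -c "
from h import *
print(go(.45,-.20,.10,-4));print(go(.500,-.363,.10,-5.5))
a,d=grab_frame('scene'); cv2.imwrite('pics/s2.png',cv2.resize(a[80:260,210:450,::-1],None,fx=3.3,fy=3.3))"
```

```text
shift [ 3.1  -6.67 -0.2 ] turn [ 0.   -0.    0.21]
shift [  0.84 -13.11  -0.2 ] turn [ 0.  -0.   0.4]
```

View pics/s2.png

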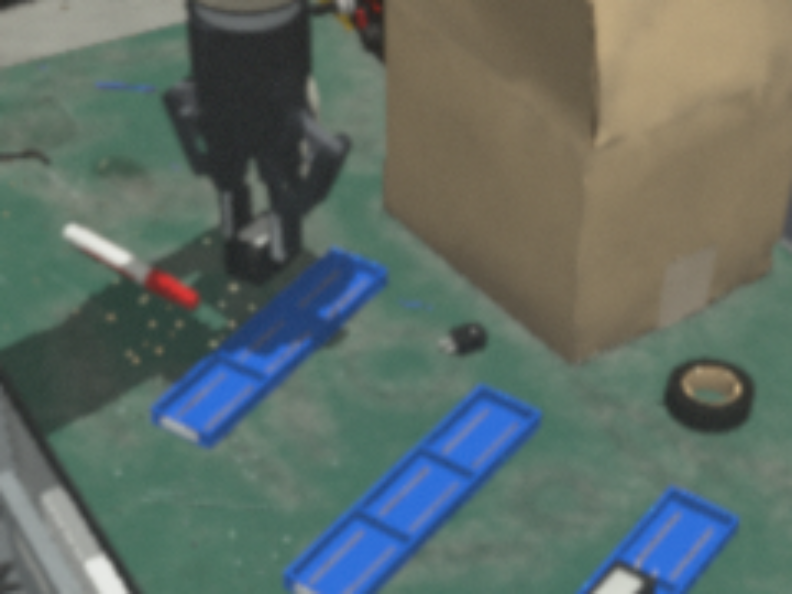

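```bash
python3 - <<'E'
from h import *
z=np.load("top0.npz"); a,d=z["a"],z["d"]
g=(a.min(2)>150).astype(np.uint8); n,l,st,c=cv2.connectedComponentsWithStats(g)
hsv=cv2.cvtColor(a,cv2.COLOR_RGB2HSV); blk=((a.max(2)<90)).astype(np.uint8)
for (u,v),T,yaw,off in (((221,161),(541.9,-37.6),-2.3,0),((381,216),(433.8,-356.9),-5.5,0),((378,255),(433.8,-356.9),-5.5,-73)):
    k=l[v,u]; e=np.array([np.cos(np.radians(yaw)),np.sin(np.radians(yaw))]); nn=np.array([-e[1],e[0]])
    f=lambda uv,z:(onplane("top",uv,z)[:,:2]*1000-T)@np.c_[e,nn]-[off,0]
    q=f(np.argwhere(l==k)[:,::-1],.029); r=cv2.minAreaRect(q.astype(np.float32))
    w=np.zeros_like(blk); w[v-22:v+23,u-18:u+19]=1
    m=cv2.morphologyEx(((blk|(l==k))&w).astype(np.uint8),cv2.MORPH_OPEN,np.ones((5,5)))
    b=f(np.argwhere(m>0)[:,::-1],.029)
    print("panel",q.mean(0).round(1),np.round(r[1],1),"block",b.min(0).round(1),b.max(0).round(1),"near edge z.003", f(np.argwhere(m>0)[:,::-1],.003).min(0).round(1))
E
```

```text
panel [-5.7  2. ] [19.4 30.1] block [-35.5 -18.5] [17.  13.6] near edge z.003 [-30.5 -12.9]
panel [-3.7  0.1] [19.6 29.9] block [-31.6 -11.5] [10.8 15.9] near edge z.003 [-29.2 -15.5]
panel [-6.  -2.1] [29.3 19.5] block [-31.5 -13.7] [18.5 15.5] near edge z.003 [-31.3 -17.7]
```

Adapter is held and tray_one is empty with it at (262,255) in the fingers. Now to the free pocket via a point clear of the bag.

Request:
{"op": "jog_arm", "data": {"targets": [[[3.1,-6.7,-0.3],[0,0,0.2],10],[[3.1,-6.7,-0.3],[0,0,0.2],10],[[3.1,-6.7,-0.3],[0,0,0.2],10],[[0.85,-13.1,-0.2],[0,0,0.4],10],[[0.85,-13.1,-0.2],[0,0,0.4],10],[[0.85,-13.1,-0.2],[0,0,0.4],10],[[0.85,-13.1,-0.2],[0,0,0.4],10],[[0.85,-13.1,-0.2],[0,0,0.4],10]]}}

```text
time: 4.82
tool_pos: [0.4992, -0.3618, 0.0988]
tool_rot: [-0.001, 0.048, 0.999, 0.001]
contact_force: [0.2, 1.0, 0.1]
gripper_width: 0.356
grasp_force: 61.1
```

Request:
{"op": "jog_arm", "data": {"targets": [[[0,0,0],[0,0,0],10],[[0,0,0],[0,0,0],10]]}}

```text
time: 5.08
tool_pos: [0.5, -0.3618, 0.1004]
tool_rot: [-0.0, 0.048, 0.999, 0.0]
contact_force: [-0.2, -0.4, -0.4]
gripper_width: 0.352
grasp_force: 61.1
```

```bash
python3 -c "
from h import *
print(go(.500,-.363,.017,-5.5))
a,d=grab_frame('scene'); cv2.imwrite('pics/s3.png',cv2.resize(a[150:320,320:520,::-1],None,fx=3.5,fy=3.5))"
```

```text
shift [-0.01 -0.05  3.34] turn [ 0.   -0.    0.01]
```

View pics/s3.png

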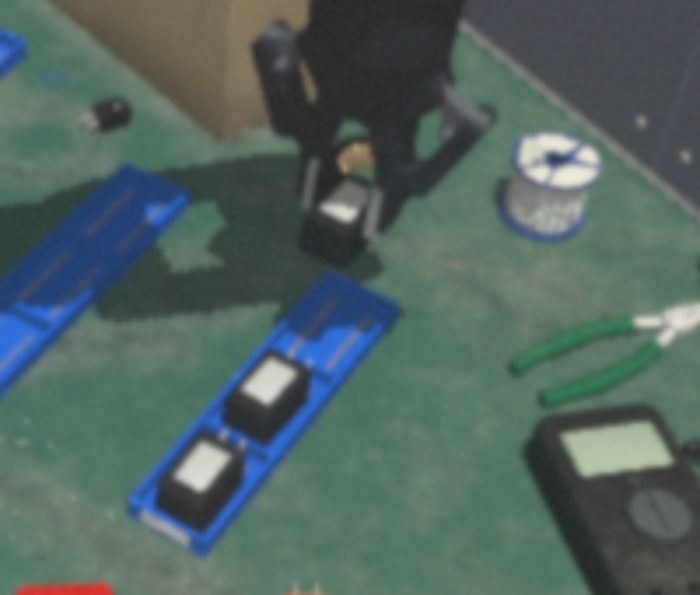

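The held adapter (338,225) lines up above the free pocket (340,310); the other two sit at (265,395) and (200,480). Lowering now.

Request:
{"op": "jog_arm", "data": {"targets": [[[0,-0.05,1.2],[0,0,0],10],[[0,-0.05,2.2],[0,0,0],10],[[0,-0.05,2.8],[0,0,0],10],[[0,-0.05,3.1],[0,0,0],10],[[0,-0.05,3.25],[0,0,0],10],[[0,-0.05,3.3],[0,0,0],10],[[0,-0.05,3.3],[0,0,0],10],[[0,-0.05,3.3],[0,0,0],10]]}}

```text
time: 6.12
tool_pos: [0.5003, -0.3644, 0.0185]
tool_rot: [0.0, 0.048, 0.999, -0.0]
contact_force: [0.1, -0.0, -0.6]
gripper_width: 0.357
grasp_force: 61.1
```

Request:
{"op": "jog_arm", "data": {"targets": [[[0,0,0.07],[0,0,0],10],[[0,0,0.07],[0,0,0],10],[[0,0,0.07],[0,0,0],60],[[0,0,0.07],[0,0,0],70],[[0,0,0.0],[0,0,0],80],[[0,0,-0.8],[0,0,0],80],[[0,0,-2],[0,0,0],80],[[0,0,-3.5],[0,0,0],80]]}}

```text
time: 7.12
tool_pos: [0.4998, -0.364, 0.1072]
tool_rot: [-0.0, 0.048, 0.999, 0.0]
contact_force: [0.5, -0.9, 0.9]
gripper_width: 0.799
grasp_force: 0.0
```

Request:
{"op": "jog_arm", "data": {"targets": [[[4,8,-1],[0,0,0],100],[[4,8,-1],[0,0,0],100],[[4,8,-1],[0,0,0],100],[[4,8,-1],[0,0,0],100],[[4,8,-1],[0,0,0],100]]}}

```text
time: 7.75
tool_pos: [0.4196, -0.1541, 0.1321]
tool_rot: [0.001, 0.047, 0.999, -0.001]
contact_force: [0.0, -0.6, -0.2]
gripper_width: 0.998
grasp_force: 0.0
```

```bash
python3 - <<'E'
from h import *
a,d=grab_frame("top"); np.savez("top1",a=a,d=d)
for t in trays(a): print(*t)
print(go(.542,-.038,.09,-2.3))
cv2.imwrite('pics/t1.png',cv2.resize(a[90:280,195:410,::-1],None,fx=3.5,fy=3.15))
E
```

```text
[301. 240.] [ 386.2 -196.3] [50.6 74.7] -5.5
[381. 216.] [ 433.8 -357.1] [ 50.7 221.3] -5.5
[311. 172.] [ 512.2 -208.4] [ 50.3 114.6] -5.3
[227. 117.] [622.9 -41. ] [50.8 60.3] -2.4
shift [-4.4   5.13  1.69] turn [-0.01  0.02 -0.39]
```

View pics/t1.png

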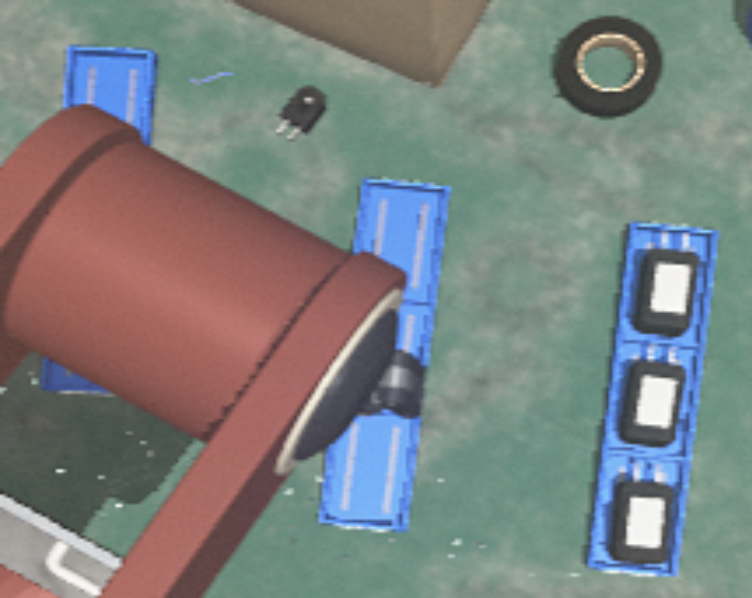

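All three adapters sit in tray_two's pockets ((668,290), (655,400), (642,520) in the crop), and the trays have not moved. Next, tray_one.

Request:
{"op": "jog_arm", "data": {"targets": [[[-4.4,5.1,0.5],[0,0,-0.38],100],[[-4.4,5.1,1],[0,0,-0.38],100],[[-4.4,5.1,1.6],[0,0,-0.38],100],[[-4.4,5.1,2.6],[0,0,-0.38],100],[[-4.4,5.1,2.6],[0,0,-0.38],100],[[-4.4,5.1,2.6],[0,0,-0.38],100]]}}

```text
time: 8.55
tool_pos: [0.5422, -0.0402, 0.0664]
tool_rot: [0.001, 0.022, 1.0, -0.0]
contact_force: [-0.1, 0.2, 0.3]
gripper_width: 1.0
grasp_force: 0.0
```

```bash
python3 -c "
from h import *
print(go(.542,-.0376,.002,-2.3))"
```

```text
shift [0.02 0.1  2.58] turn [-0.    0.01 -0.03]
```

Request:
{"op": "jog_arm", "data": {"targets": [[[0,0.1,1.2],[0,0,-0.03],100],[[0,0.1,2.0],[0,0,-0.03],100],[[0,0.1,2.5],[0,0,-0.03],100],[[0,0.1,2.56],[0,0,-0.03],80],[[0,0.1,2.56],[0,0,-0.03],65],[[0,0.1,2.56],[0,0,-0.03],40],[[0,0.1,2.56],[0,0,-0.03],40],[[0,0.1,2.56],[0,0,-0.03],40]]}}

```text
time: 9.55
tool_pos: [0.5429, -0.037, 0.0032]
tool_rot: [0.001, 0.019, 1.0, -0.0]
contact_force: [-1.6, -0.7, 5.9]
gripper_width: 0.563
grasp_force: 62.7
```

Request:
{"op": "jog_arm", "data": {"targets": [[[0,0,-0.3],[0,0,0],30],[[0,0,-0.8],[0,0,0],30],[[0,0,-1.6],[0,0,0],30],[[0,0,-2.8],[0,0,0],30],[[0,0,-3.2],[0,0,0],30],[[0,0,-3.2],[0,0,0],30],[[0,0,-3.2],[0,0,0],30]]}}

```text
time: 10.42
tool_pos: [0.5405, -0.0364, 0.0801]
tool_rot: [-0.001, 0.019, 1.0, 0.0]
contact_force: [0.1, 0.3, -0.9]
gripper_width: 0.565
grasp_force: 62.1
```

```bash
python3 -c "
from h import *
print(go(.460,-.2032,.08,-5.3))
a,d=grab_frame('scene'); cv2.imwrite('pics/s4.png',cv2.resize(a[80:260,210:450,::-1],None,fx=3.3,fy=3.3))"
```

```text
shift [ 2.96 -6.79  0.01] turn [ 0.   -0.02  0.38]
```

View pics/s4.png

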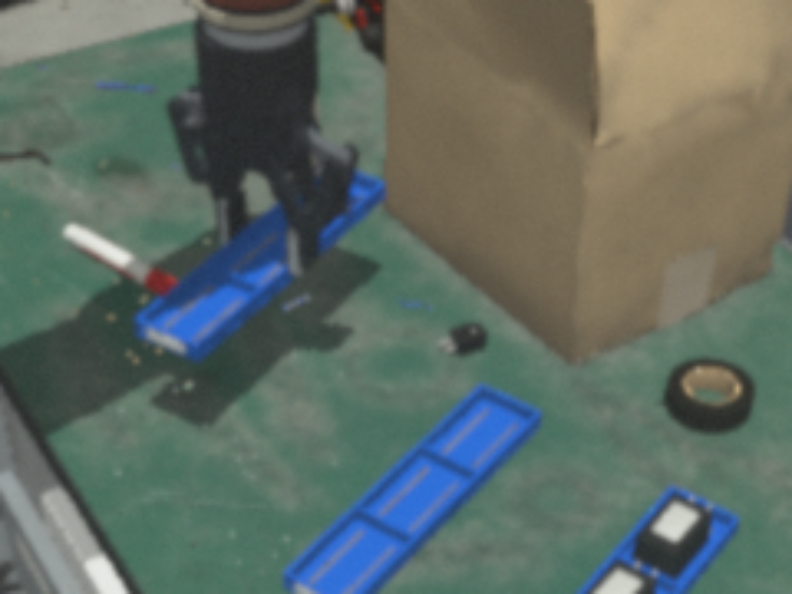

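The tray hangs level in the fingers (265,265); the target tray is at (415,495). Backing off from the bag first, then moving sideways.

Request:
{"op": "jog_arm", "data": {"targets": [[[2.96,-1.5,0],[0,0,0.1],30],[[2.96,-3,0],[0,0,0.2],30],[[2.96,-5,0],[0,0,0.38],30],[[2.96,-6.8,0],[0,0,0.38],30],[[2.96,-6.8,0],[0,0,0.38],30],[[2.96,-6.8,0],[0,0,0.38],30],[[2.96,-6.8,0],[0,0,0.38],30]]}}

```text
time: 11.35
tool_pos: [0.4606, -0.2023, 0.0808]
tool_rot: [-0.001, 0.045, 0.999, 0.0]
contact_force: [-0.2, -1.0, -1.8]
gripper_width: 0.56
grasp_force: 62.4
```

```bash
python3 -c "
from h import *
print(go(.460,-.2032,.018,-5.3))"
```

```text
shift [ 0.02 -0.04  2.51] turn [ 0.01 -0.01  0.01]
```

Request:
{"op": "jog_arm", "data": {"targets": [[[0,0,1],[0,0,0],30],[[0,0,1.8],[0,0,0],30],[[0,0,2.3],[0,0,0],30],[[0,0,2.45],[0,0,0],30],[[0,0,2.5],[0,0,0],30],[[0,0,2.5],[0,0,0],30],[[0,0,2.5],[0,0,0],30]]}}

```text
time: 12.22
tool_pos: [0.4614, -0.2039, 0.0197]
tool_rot: [0.001, 0.046, 0.999, -0.0]
contact_force: [0.0, 0.1, -1.9]
gripper_width: 0.562
grasp_force: 62.4
```

Request:
{"op": "jog_arm", "data": {"targets": [[[0,0,0.09],[0,0,0],30],[[0,0,0.09],[0,0,0],30],[[0,0,0.09],[0,0,0],70],[[0,0,0.09],[0,0,0],90],[[0,0,0.09],[0,0,0],100],[[0,0,-0.8],[0,0,0],100],[[0,0,-2.2],[0,0,0],100],[[0,0,-4],[0,0,0],100]]}}

```text
time: 13.22
tool_pos: [0.46, -0.203, 0.1188]
tool_rot: [-0.001, 0.046, 0.999, 0.001]
contact_force: [1.2, 0.2, -0.8]
gripper_width: 0.995
grasp_force: 0.0
```

Request:
{"op": "jog_arm", "data": {"targets": [[[0,10,-2],[0,0,0],100],[[0,10,-2],[0,0,0],100],[[0,10,-2],[0,0,0],100],[[0,10,-2],[0,0,0],100],[[0,10,-2],[0,0,0],100],[[0,10,-2],[0,0,0],100],[[0,10,-2],[0,0,0],100]]}}

```text
time: 14.1
tool_pos: [0.4836, 0.044, 0.1683]
tool_rot: [-0.001, 0.047, 0.999, -0.0]
contact_force: [0.1, 0.1, 0.0]
gripper_width: 1.004
grasp_force: 0.0
```

```bash
python3 - <<'E'
from h import *
a,d=grab_frame("top"); np.savez("top2",a=a,d=d)
for t in trays(a): print(*t)
P=cloud("top",d)
for x,y in ((.459,-.203),(.53,-.21),(.39,-.197),(.434,-.357),(.5,-.363),(.36,-.35)):
    m=np.hypot(P[...,0]-x,P[...,1]-y)<.012; print(x,y,np.median(P[m][:,2]).round(4))
s=state(); print(s["tool_pos"],s["time"])
cv2.imwrite('pics/t2.png',cv2.resize(a[90:280,195:410,::-1],None,fx=3.5,fy=3.15))
E
```

```text
[381. 216.] [ 433.8 -357. ] [ 51.2 221.3] -5.5
[304. 200.] [ 462.2 -202.6] [ 52.3 227.3] -5.3
0.459 -0.203 0.0175
0.53 -0.21 0.0176
0.39 -0.197 0.0173
0.434 -0.357 0.0295
0.5 -0.363 0.0297
0.36 -0.35 0.0296
[0.48358545 0.04395117 0.16830292] 14.15
```

View pics/t2.png

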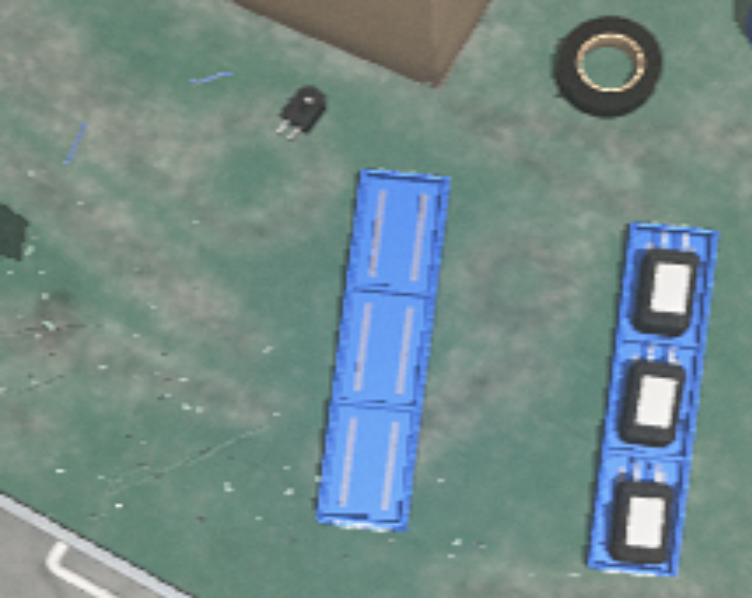

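The stack at (385,350) is square, and its floor reads 17.5 mm at all three pockets, so it is level on the rim. tray_two holds all three adapters with tops at about 29.6 mm. Handing in.

```bash
python3 -c "
from h import *
print(job_done())"
```

```text
the job is handed in; nothing more can be done
None
```

I handed the job in at about 14 s. The single adapter is in tray_two's free pocket with the other two still in theirs, and tray_one is stacked square and level on tray_none. The last top image confirmed all of this; the hand-in gave no verdict.

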